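# Clip the cooker-hood filter with a push rivet

### The job

The hood filter lying on the kitchen island lacks the push rivet at one end. Take the square-headed rivet with the raised centre pin out of the wooden spares rack, feel for the hole in the filter's sliding clip shoe and seat the rivet there with its head fully home, the pin still up; then press the pin down flush with the head so that it locks, and let go. Press gently, never hard, on the filter, do not push the pin before the head is home, and leave everything else where it stands.

Things in the scene. Friction and masses are not known exactly. Their poses are not given: they have to be found in the camera images.
- rivet_head (a point): centre of the square head of the loose black push rivet, about 30 g. Head 24 x 24 mm, 8 mm thick (underside 4 mm below this point, top 4 mm above), sides along its x and y; z points up out of it. It starts standing in one of the rack's two end holes, head resting on the rack's top, and lifts straight out
- rivet_tip (a point): lower end of the rivet's round shank, on its axis, 16 mm below the head's underside (20 mm below rivet_head). Shank 10 mm in diameter, its last 2.5 mm tapering to 7.2 mm
- pin_top (a point): centre of the top of the rivet's grey centre pin, 11 mm in diameter, standing 10 mm proud of the head at the start (14 mm above rivet_head)
- pin (a joint): travel of the pin in m: 0 = up as at the start (10 mm proud), 0.010 = flush with the top of the head, stop at 0.0105. It slides stiffly (about 8 N, whatever the depth) and stays where it is left; shut fingertips pressed down on it come to rest on the head when it is flush
- rack: fixed wooden spares rack 32 (x) x 150 (y) x 34 mm high, three 13.5 mm holes in its top in a row along its y, 45 mm apart, the middle one empty; origin under its centre
- cassette: fixed aluminium hood filter lying on the counter, 140 (x) x 260 (y) mm, frame 36 mm high, louvred; origin under its centre, z up. Its +y end has a rivet already fitted (head top at 54 mm). In a slot at its -y end sits a grey plastic clip shoe, 22 mm wide (x), 66 mm long (y), 14 mm thick, its flat top 10 mm above the frame and 14 mm above the plastic beside it
- slot_end (a point): point on the slot's centre line near its outer end, at the height of the shoe's top; axes of the cassette. The shoe has one through hole, 11.6 mm in diameter, chamfered by 1 mm at its mouth. It lies on this line in x, and anywhere from 5 to 33 mm towards +y from this point, not measured: feel or look for it. Only a push above 20 N along the slot moves the shoe; it gives no other way
- plug: plain blanking plug, NOT wanted: same black plastic, round domed head 28 mm across, 10 mm high, no pin; stands in one of the rack's end holes. Origin on its axis at the head's underside
- mug: white mug, 80 mm across, 90 mm high, handle at +y of the mug; bystander; origin under its centre
- shaker: white salt shaker with a steel cap, 40 mm across, 75 mm high; bystander; origin under its centre
- candle: amber glass candle jar with a wooden lid, 70 mm across, 85 mm high; bystander; origin under its centre
- bowl: small blue bowl, 90 mm across, 40 mm high; bystander; origin under its centre
- screwdriver: screwdriver 170 mm long lying on the counter; bystander
- soap: black soap bottle, 64 mm across, 170 mm high; bystander; origin under its centre
- trivet: cork trivet, 150 mm across, 12 mm thick; bystander; origin under its centre

How it is judged:
On the way, in this order (a step that is already met when the one before it is completed fails the run):
1. the rivet's head is home on the clip shoe, its shank in the hole, the pin still up (z of rivet_head in the frame of slot_end between 0 and 0.0058 m and x of rivet_head in the frame of slot_end between -0.004 and 0.004 m and y of rivet_head in the frame of slot_end between 0.002 and 0.036 m and angle between rivet_head's own z axis and vertical below 0.08 rad and value of joint pin below 0.003 m), for 0.2 s.
2. the pin is pressed flush while the head stays home (z of rivet_head in the frame of slot_end between 0 and 0.0058 m and x of rivet_head in the frame of slot_end between -0.004 and 0.004 m and y of rivet_head in the frame of slot_end between 0.002 and 0.036 m and angle between rivet_head's own z axis and vertical below 0.08 rad and value of joint pin above 0.0085 m), for 0.2 s.
At the end, for the whole second after the job is handed in: The rivet stands upright (within 0.08 rad) in the clip shoe's hole with its head home (underside within 1.8 mm of the shoe's top), its pin pressed to within 1.5 mm of flush, and the gripper is clear of it (all of step 2 and contact force between the fingers and anything else below 0.1 N); the robot touches nothing.
It fails at once if more than 35 N on the filter or its clip shoe (contact force between anything else and cassette above 35 N).
It fails at once if the pin is pushed in (over 4 mm) while the head is not home (value of joint pin above 0.004 m and not (z of rivet_head in the frame of slot_end between 0 and 0.0058 m and x of rivet_head in the frame of slot_end between -0.004 and 0.004 m and y of rivet_head in the frame of slot_end between 0.002 and 0.036 m and angle between rivet_head's own z axis and vertical below 0.08 rad)).
It fails at once if a bystander is shifted by more than 20 mm (distance of any of plug, mug, shaker, candle, bowl, screwdriver, soap, trivet from where it was at the start of the episode above 0.02 m).
It also fails if it takes over 67 s, if anything falls off the work surface, if the arm or the gripper's body presses on something with over 40 N, if the wrist force passes 120 N, or if a joint passes its speed limit or range.

### The arm

A 7-joint arm with a two-finger parallel gripper is mounted at the origin on the work surface. World frame = base frame: x ahead of the robot, y to its left, z up, the work surface at z = 0. Lengths are in m, angles in rad, forces in N, time in s.
With the tool pointing down it reaches from about 0.425 to 0.875 m from the base axis. Payload 9.9 kg.
Tool frame: the origin (TCP) lies at the very end of the fingers, on their centre line; the grasp point (between the pads) lies grip_point_offset behind it (grip_point_offset is the distance from the TCP to the grasp point, in m); z points along the fingers, y is the line along which they close (so a half turn about z gives the same grasp; the last joint's range is limited). The gripper opens to 85 mm and grips with 20 to 120 N. Pads are 22 mm wide; open, the fingers measure 114 mm over their backs; the gripper's body (76 mm by 85 mm) begins 54 mm behind the grasp point. The pads swing forward as they close: fully open they stand 13 mm farther back than shut.
Start: joints at [1.1, 0.576, 0.025, 1.437, -0.015, 1.129, -0.057], TCP at [0.255, -0.625, 0.231] pointing down, gripper open.
Joint ranges: [-2.76, 2.76], [-0.34, 2.15], [-1.52, 1.57], [0.19, 2.46], [-1.09, 4.23], [0.17, 1.99], [-2.82, 2.82]. Speed limits (rad/s): [2.22, 2.22, 3.01, 3.01, 3.14, 3.14, 3.14].

### API

Orientations are given as a rotation vector (axis times angle).
In Python, from plant import read_state, get_image, sign_off, grip_point_offset gives the robot as it stands. The module is installed in compiled form; this text tells all that it offers.
- The arm moves only by the tool jog_arm, never from a script. Its argument "plan" is a list that holds one entry, the list of rows, each a list of 4 numbers: the shift along the tool's x, y, z scaled (see below), then the turn about the tool's z scaled (see below). In form: [[[dx, dy, dz, twist], ...]]. A call has 1 to 12 rows; each row shifts and turns the commanded pose from where the row before left it, along the tool's axes as they then stand; what a row does not reach is not made up. The controller multiplies each number of a shift by 25 mm and each number of a turn by 0.12 rad. A row lasts 1/12 s, in which the tool goes at most 41.7 mm and 7.16 degrees, less where a joint would pass 70% of its speed; a pose out of reach is approached as far as the arm can. A call with a number of a shift or a turn outside -1 to 1 is refused whole. A call with a gripper value outside its range is refused whole. "fingers" is the opening, from 0 (shut) to 1 (fully open), set as the call begins (left out, the last holds). The fingers move at their own pace and stop on an object; "grip_force" is the grip in N (left out, the last holds). Time passes only in rows, so rows that do not move let the fingers close. It gives the time, the measured TCP pose, the force, the opening and the grip force at its end, in the units of the state.
- read_state(): the state, without advancing time (a new reading comes with each control period).
- get_image(name): name is "side" or "top"; returns a dict with "pixels" (384x512x3 uint8, blue, green, red), "z_map" (384x512 float32, m along the optical axis (not along the pixel's ray), 0 where there is no reading), "fovy" (degrees; the focal length in pixels is half the picture's height over the tangent of half this angle, whatever the lens; pixels are square), "cx", "cy" (the principal point, pixels), "dist_coeffs" ([k1, k2, p1, p2, k3] as OpenCV has them; the pictures are not rectified), "pose" (4x4, takes a point from camera to world coordinates). Camera axes: x right, y down, z forward; pixel columns grow to the right and rows downward; lengths in m; the calibration is good to about 2 mm. A picture is of the moment at which its call begins.
- sign_off(): hands the job in; it is judged then, once.
The state is a dict: "clock": time; "qpos": joint angles; "joint_vel": joint speeds; "effort": joint torques, N m; "tcp_pos": TCP position; "ee_rot": TCP orientation; "ft_force": force on the tool from outside, world axes, zero at the start; "torque": the same for the moment, N m; "finger_gap": opening from 0.0 (shut) to 1.0 (fully open); "grasp_force": force on a finger pad.
Only numpy, scipy, OpenCV 4.12 (cv2) and the standard library are available. Lean on these libraries where they do the work, as an engineer would, in place of code of your own. Each camera call takes 0.05 s, during which the arm holds its last target. There are 200 camera calls.

## Working session

There is one attempt and no reset: what is moved stays moved. The work goes in short steps, Python scripts to look and compute and a tool call to move; the robot and the scene stay as the last step left them, time stands still between calls to the robot, and variables do not carry over. Pictures are saved under pics/ and viewed, at most 10 in all, crops included, and the job is handed in when it is done.

Besides the shell and the picture viewer there is one more tool, called after "Call:" as a command line: name --argument value ..., lists and objects as JSON in quotes. jog_arm: Moves the arm, as the interface text tells. Shifts and turns lie within -1 to 1; 1 stands for 25 mm of shift or 0.12 rad of turn. Its arguments: {"type":"object","properties":{"plan":{"type":"array","items":{"type":"array","items":{"type":"array","items":{"type":"number","minimum":-1,"maximum":1}}}},"fingers":{"type":"number"},"grip_force":{"type":"number"}},"required":["plan"]}

```bash
mkdir -p pics; cat > h.py <<'E'
import numpy as np, cv2
from plant import read_state, get_image, sign_off, grip_point_offset
def K(im):
    h,w=im["z_map"].shape; f=h/2/np.tan(np.radians(im["fovy"])/2)
    return np.array([[f,0,im["cx"]],[0,f,im["cy"]],[0,0,1]])
def rays(im,uv):
    p=cv2.undistortPoints(np.float64(uv).reshape(-1,1,2),K(im),np.array(im["dist_coeffs"])).reshape(-1,2)
    return np.c_[p,np.ones(len(p))]
def plane(im,uv,z):
    T=np.array(im["pose"]); d=rays(im,uv)@T[:3,:3].T; o=T[:3,3]
    return o+d*((z-o[2])/d[:,2])[:,None]
def depth(im,uv):
    T=np.array(im["pose"]); uv=np.array(uv).reshape(-1,2)
    z=im["z_map"][uv[:,1].astype(int),uv[:,0].astype(int)]
    return (rays(im,uv)*z[:,None])@T[:3,:3].T+T[:3,3]
def proj(im,P):
    T=np.linalg.inv(np.array(im["pose"])); 
    return cv2.projectPoints(np.float64(P).reshape(-1,1,3),cv2.Rodrigues(T[:3,:3])[0],T[:3,3],K(im),np.array(im["dist_coeffs"]))[0].reshape(-1,2)
E
python3 - <<'E'
from h import *
import pickle
for n in("top","side"):
    im=get_image(n); cv2.imwrite(f"pics/{n}0.png",im["pixels"]); pickle.dump(im,open(n+"0.pkl","wb"))
    print(n,im["fovy"],im["cx"],im["cy"],im["dist_coeffs"],np.round(im["pose"],3).tolist())
print(grip_point_offset,read_state())
E
```

```text
top 48.23959382157714 252.2727704488626 191.32507504217838 [-0.07025513  0.          0.          0.          0.        ] [[-0.02, -0.992, 0.122, 0.385], [-1.0, 0.02, -0.002, -0.049], [-0.001, -0.122, -0.993, 1.59], [0.0, 0.0, 0.0, 1.0]]
side 42.43207312859551 256.9760260426412 200.97579246356187 [0.07169433 0.         0.         0.         0.        ] [[-0.987, -0.128, 0.1, 0.432], [-0.163, 0.753, -0.638, 0.852], [0.006, -0.646, -0.764, 1.183], [0.0, 0.0, 0.0, 1.0]]
0.0187 {'clock': 0.1, 'qpos': array([ 1.1001866 ,  0.57646082,  0.02483978,  1.43783291, -0.01497843,
        1.12897668, -0.05645534]), 'joint_vel': array([-2.18063180e-04, -1.13425326e-03, -2.97558735e-04, -1.04965022e-03,
       -4.89051589e-05,  4.12753882e-04, -1.15199452e-04]), 'effort': array([ 7.38704723e-03, -7.67299318e+01,  2.25824095e+00, -2.86605906e+01,
        1.58807327e-02,  8.65652575e-03,  4.58401189e-06]), 'tcp_pos': array([ 0.25448653, -0.6247544 ,  0.23051697]), 'ee_rot': array([-3.08157322e+00, -6.03683443e-01,  5.91608409e-04]), 'ft_force': array([-0.31563633,  0.10791889,  0.48621854]), 'torque': array([0.01811723, 0.00113285, 0.00441069]), 'grasp_force': 0.0, 'finger_gap': 1.0032885434962233}
```

View pics/top0.png

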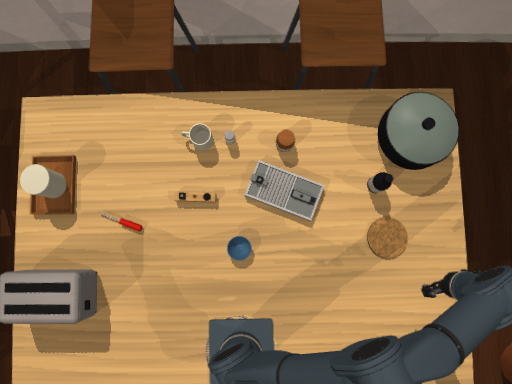

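View pics/side0.png

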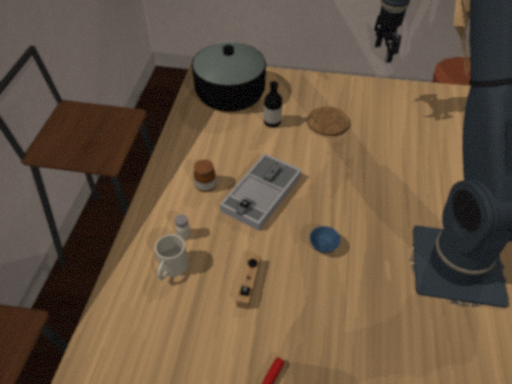

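The top view shows the filter at about (285,190), with its fitted rivet near (257,180) and the clip shoe near (303,196). The rack is at (196,197), with black heads at (184,197) and (208,197). I'll zoom in on both views.

```bash
python3 - <<'E'
from h import *
import pickle
t=pickle.load(open("top0.pkl","rb"));s=pickle.load(open("side0.pkl","rb"))
z=lambda a,f:cv2.resize(a,None,fx=f,fy=f,interpolation=cv2.INTER_CUBIC)
a=z(t["pixels"][155:225,170:330],5)
b=z(s["pixels"][150:310,215:305],1); b1=z(s["pixels"][250:310,225:275],5); b2=z(s["pixels"][150:230,215:305],5)
c=np.zeros((600,800,3),np.uint8); c[:350]=a; b1=z(s["pixels"][250:310,225:275],4);b2=z(s["pixels"][152:214,225:305],4)
c[350:590,:200]=b1; c[350:598,250:570]=b2
cv2.imwrite("pics/z0.png",c)
uv=[(184,197),(208,197),(196,197),(257,180),(303,196),(285,190)]
print(np.round(depth(t,uv),4))
E
```

```text
[[ 0.5582  0.1962  0.0493]
 [ 0.5571  0.1097  0.0434]
 [ 0.562   0.158   0.0079]
 [ 0.614  -0.0694  0.056 ]
 [ 0.554  -0.2356  0.0413]
 [ 0.5784 -0.1714  0.0325]]
```

View pics/z0.png

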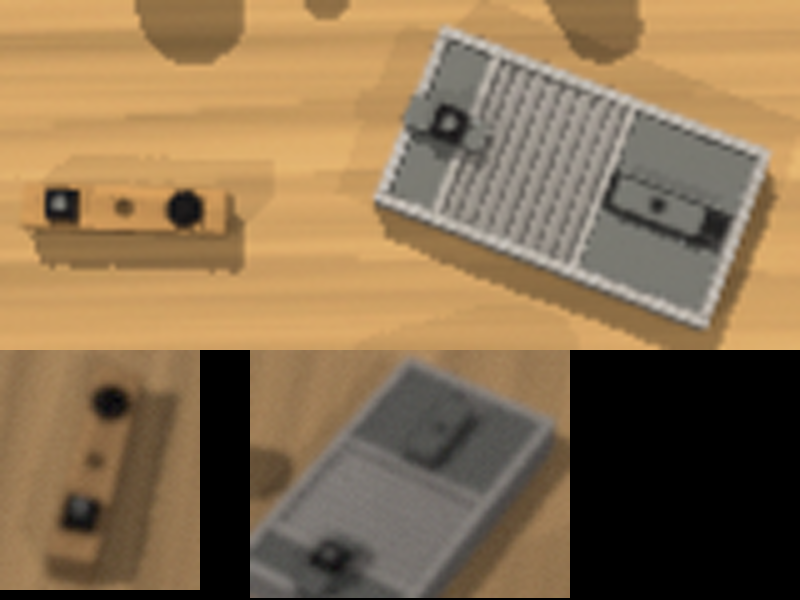

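Zoomed in, the rivet with the light pin is the left (+y) one in the rack, at about px (182.4,196), and the round plug is at (207,196.6). The shoe's hole shows at about px (301.6,196.2).

```bash
cat > m.py <<'E'
from h import *
def blob(im,box,thr,dark=True):
    x0,y0,x1,y1=box; g=im["pixels"][y0:y1,x0:x1].astype(float).max(2)
    w=np.clip(thr-g,0,None); n,l,st,c=cv2.connectedComponentsWithStats((w>0).astype(np.uint8))
    i=1+np.argmax([w[l==k].sum() for k in range(1,n)]); w=w*(l==i)
    yy,xx=np.mgrid[y0:y1,x0:x1]
    return np.array([(w*xx).sum(),(w*yy).sum()])/w.sum(), st[i]
E
python3 - <<'E'
from m import *
import pickle
t=pickle.load(open("top0.pkl","rb"));s=pickle.load(open("side0.pkl","rb"))
np.set_printoptions(suppress=True,precision=4,linewidth=150)
for nm,im,bx,thr,z in [("rivet",t,(176,190,191,204),70,.042),("plug",t,(200,190,216,204),70,.040),("hole",t,(297,192,306,200),90,.046),("fitted",t,(253,175,265,185),70,.054),
   ("rivet",s,(236,280,256,296),70,.042),("plug",s,(245,254,262,270),70,.040)]:
    c,st=blob(im,bx,thr); print(nm,c,st,plane(im,[c],z)[0])
print(t["pixels"][192:201,296:308].max(2))
g=s["pixels"][160:185,260:290].max(2); print(g)
# frame outline from height
import itertools
v,u=np.mgrid[155:230,235:335]; uv=np.c_[u.ravel(),v.ravel()]
P=depth(t,uv); m=(P[:,2]>.02)&(P[:,2]<.07)
r=cv2.minAreaRect(P[m,:2].astype(np.float32)); print(r,cv2.boxPoints(r))
v,u=np.mgrid[185:212,168:224]; P=depth(t,np.c_[u.ravel(),v.ravel()]); m=(P[:,2]>.02)&(P[:,2]<.07)
r=cv2.minAreaRect(P[m,:2].astype(np.float32)); print(r)
E
```

```text
rivet [181.9195 195.5823] [ 3  3  7  6 30] [0.5644 0.2049 0.042 ]
plug [206.5083 196.3851] [ 4  3  6  7 33] [0.5599 0.1155 0.04  ]
hole [298.3733 198.7511] [0 6 5 2 7] [ 0.5438 -0.2179  0.046 ]
fitted [259.1745 179.7699] [ 0  1 11  8 44] [ 0.615  -0.0773  0.054 ]
rivet [245.0773 291.5229] [ 5  7  9  9 60] [0.5622 0.209  0.042 ]
plug [252.4073 262.8017] [ 4  5  9  8 54] [0.5585 0.1172 0.04  ]
[[121 121 117 103  90  84 100 113 106 112 110 110]
 [121 121 121 121 118 113  97  79  91 111 105 108]
 [122 121 121 115  96  90 104 117 117 101  82  96]
 [121 122 121 111  71  41  61 101 120 121 117 100]
 [115 120 122 110  67  41  62 101 121 120 121 122]
 [ 79 103 115 114  93  75  93 113 120 122 120 120]
 [ 45  49  75 102 112 114 120 121 121 121 122 120]
 [ 77  56  49  47  53  76 104 114 116 120 121 121]
 [115  92  92  73  49  46  54  71  90 103 115 119]]
[[123 105  89  84  85  85  85  83  83  85  87  88  90  93  99 111 119 122 133 141 141 146 152 155 156 160 163 162 161 159]
 [106  93  88  86  86  86  86  85  86  85  87  84  86  83  90  95 101 109 116 128 129 137 144 148 150 155 162 161 160 160]
[... 2418 characters left out ...]
7  85  84  85  88  86  87  87  90 102 113]
 [108 110 106 110 110 112 111 109 104  92  84  83  80  81  86  84  83  85  86  86  83  87  87  82  86  82  90  98 111 123]
 [121 118 112 111 109 111 108 112 113 110 108 102  99  96  91  88  85  86  91  84  81  86  84  89  88  88  96 110 124 123]
 [123 121 120 116 115 112 109 107 108 111 111 113 115 109 102  96  90  88  88  84  88  86  86  84  87  93 107 120 129 119]]
((0.5798661708831787, -0.1690155565738678), (0.2613000273704529, 0.14176276326179504), 67.38507843017578) [[ 0.4642 -0.2624]
 [ 0.5951 -0.3169]
 [ 0.6955 -0.0757]
 [ 0.5647 -0.0212]]
((0.5621044039726257, 0.1602974236011505), (0.15158990025520325, 0.0330280177295208), 87.12639617919922)
```

```bash
python3 - <<'E'
from m import *
import pickle
t=pickle.load(open("top0.pkl","rb"));s=pickle.load(open("side0.pkl","rb"))
np.set_printoptions(suppress=True,precision=4)
a=np.radians(67.385); Y=np.array([np.cos(a),np.sin(a)]); X=np.array([Y[1],-Y[0]]); c0=np.array([.57987,-.16902])
def cen(im,box,bg):
    x0,y0,x1,y1=box; w=np.clip(bg-im["pixels"][y0:y1,x0:x1].astype(float).max(2),0,None); yy,xx=np.mgrid[y0:y1,x0:x1]
    return np.array([(w*xx).sum(),(w*yy).sum()])/w.sum()
for im,b,bg in((t,(299,194,304,198),112),(s,(270,170,275,173),78)):
    c=cen(im,b,bg); p=plane(im,[c],.046)[0]; d=p[:2]-c0; print(c,p,"cass xy",d@X,d@Y)
for im in(t,s):
    for b in [(256,175,264,184)] if im is t else []:
        c,_=blob(im,b,70); d=plane(im,[c],.054)[0][:2]-c0; print("fitted",d@X,d@Y)
R=cv2.Rodrigues(read_state()["ee_rot"])[0]; print(R, np.degrees(np.arctan2(R[1,1],R[0,1])))
E
```

```text
[301.0947 195.5958] [ 0.5551 -0.2282  0.046 ] cass xy -0.00011212781377426961 -0.0641387112363925
[272.234  171.0426] [ 0.554  -0.2292  0.046 ] cass xy -0.0007561948717015879 -0.06547211868002127
fitted -0.0026744018621449052 0.0978986770409008
[[ 0.9261  0.3773 -0.0006]
 [ 0.3773 -0.9261  0.0013]
 [-0.0001 -0.0015 -1.    ]] -67.83213195668061
```

Call:
jog_arm --plan '[[[1,-1,0,0],[1,-1,0,0],[1,-1,0,0],[1,-1,0,0],[1,-1,0,0],[1,-1,0,0],[1,-1,0,0],[1,-1,0,0],[1,-1,0,0],[1,-1,0,0],[1,-1,0,0],[1,-1,0,0]]]' --fingers 1 --grip_force 20

```text
clock: 1.1
tcp_pos: [0.4195, -0.2324, 0.2312]
ee_rot: [-3.083, -0.603, 0.0]
ft_force: [1.2, -0.5, -0.5]
finger_gap: 0.999
grasp_force: 0.0
```

Call:
jog_arm --plan '[[[1,-1,0,0],[1,-1,0,0],[1,-1,0,0],[1,-1,0,0],[1,-1,0,0],[1,-1,0,0],[1,-1,0,0],[1,-1,0,0],[1,-1,0,0],[1,-1,0,0],[1,-1,0,0],[0,0,0,0]]]'

```text
clock: 2.1
tcp_pos: [0.5713, 0.1327, 0.2307]
ee_rot: [-3.076, -0.615, -0.002]
ft_force: [-1.1, 0.8, -0.3]
finger_gap: 0.998
grasp_force: 0.0
```

Call:
jog_arm --plan '[[[0,-1,0,0],[0,-1,0,0],[0,-1,0,0],[0,0,0,0.9],[0,0,0,0.9],[0,0,0,0.9],[0,0,0,0.95],[0,0,0,0],[0,0,0,0]]]'

```text
clock: 2.85
tcp_pos: [0.5417, 0.1936, 0.2311]
ee_rot: [3.14, -0.075, -0.001]
ft_force: [-0.1, -0.6, 0.1]
finger_gap: 0.998
grasp_force: 0.0
```

```bash
cat > st.py <<'E'
import sys
from h import *
np.set_printoptions(suppress=True,precision=4)
s=read_state(); R=cv2.Rodrigues(s["ee_rot"])[0]
print(s["clock"],s["tcp_pos"],"yaw",np.degrees(np.arctan2(R[1,1],R[0,1])),"F",s["ft_force"],"gap",s["finger_gap"],s["grasp_force"],"tilt",R[:,2])
if len(sys.argv)>3: print("units",R.T@(np.array([float(a) for a in sys.argv[1:4]])-s["tcp_pos"])/.025)
E
python3 st.py .5644 .2051 .10
```

```text
2.85 [0.5417 0.1936 0.2311] yaw -92.72997536817779 F [-0.0538 -0.6336  0.1017] gap 0.9984256493150854 0.0 tilt [-0.0005 -0.0004 -1.    ]
units [ 0.8865 -0.5035  5.242 ]
```

Call:
jog_arm --plan '[[[0.89,-0.5,0.5,0],[0,0,1,0],[0,0,1,0],[0,0,1,0],[0,0,1,0],[0,0,0.8,0],[0,0,0,0],[0,0,0,0]]]' --fingers 0.6

```text
clock: 3.52
tcp_pos: [0.5643, 0.2048, 0.0982]
ee_rot: [3.14, -0.077, -0.003]
ft_force: [1.1, 0.6, 0.6]
finger_gap: 0.601
grasp_force: 0.0
```

```bash
python3 st.py .5644 .2051 .04; python3 - <<'E'
from h import *
z=lambda a,f:cv2.resize(a,None,fx=f,fy=f,interpolation=cv2.INTER_CUBIC)
c=np.zeros((400,800,3),np.uint8)
for k,n in enumerate(("top","side")):
    im=get_image(n); u=proj(im,[[.5644,.2051,.042]])[0].astype(int)
    p=im["pixels"][u[1]-40:u[1]+40,u[0]-40:u[0]+40]; c[:,400*k:400*k+400]=z(p,5)
cv2.imwrite("pics/a1.png",c)
E
```

```text
3.5167 [0.5643 0.2048 0.0982] yaw -92.7953289379404 F [1.1064 0.5624 0.6383] gap 0.6014651901961149 0.0 tilt [-0.0022 -0.0006 -1.    ]
units [ 0.0099 -0.0152  2.3283]
```

View pics/a1.png

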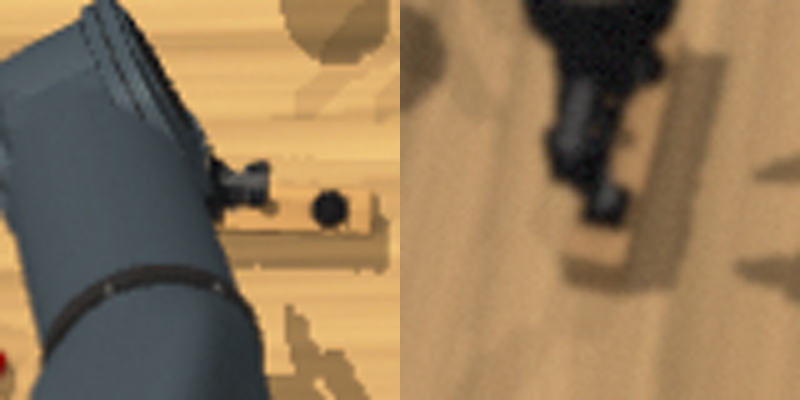

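The arm covers the rack in the top view. In the side view the fingers sit over the rivet at about (605,205), so I'll descend and grip.

Call:
jog_arm --plan '[[[0,0,0.8,0],[0,0,0.8,0],[0,0,0.5,0],[0,0,0.35,0],[0,0,0,0],[0,0,0,0]]]'

```text
clock: 4.12
tcp_pos: [0.5654, 0.2053, 0.0384]
ee_rot: [-3.14, 0.08, -0.001]
ft_force: [-0.0, -1.2, -0.2]
finger_gap: 0.601
grasp_force: 0.0
```

Call:
jog_arm --plan '[[[0,0,0,0],[0,0,0,0],[0,0,0,0],[0,0,0,0],[0,0,0,0],[0,0,0,0],[0,0,0,0],[0,0,0,0]]]' --fingers 0 --grip_force 30

```text
clock: 4.78
tcp_pos: [0.5655, 0.2054, 0.0389]
ee_rot: [-3.14, 0.08, -0.003]
ft_force: [-1.0, 0.7, 6.7]
finger_gap: 0.266
grasp_force: 29.2
```

```bash
python3 st.py
```

```text
4.7833 [0.5655 0.2054 0.0389] yaw -92.93614876487528 F [-0.9645  0.72    6.7463] gap 0.26606348891965775 29.150585532188416 tilt [ 0.0019  0.0008 -1.    ]
```

Call:
jog_arm --plan '[[[0,0,-0.2,0],[0,0,-0.5,0],[0,0,-1,0],[0,0,-1,0],[0,0,-1,0],[0,0,0,0],[0,0,0,0]]]'

```text
clock: 5.37
tcp_pos: [0.5658, 0.2055, 0.1321]
ee_rot: [-3.139, 0.081, -0.005]
ft_force: [-0.3, -0.0, -0.5]
finger_gap: 0.265
grasp_force: 29.5
```

```bash
python3 st.py .5547 -.2286 .13; python3 - <<'E'
from h import *
z=lambda a,f:cv2.resize(a,None,fx=f,fy=f,interpolation=cv2.INTER_CUBIC)
c=np.zeros((400,800,3),np.uint8)
for k,n in enumerate(("top","side")):
    im=get_image(n); u=proj(im,[[.5644,.2051,.08]])[0].astype(int)
    p=im["pixels"][u[1]-40:u[1]+40,u[0]-40:u[0]+40]; c[:,400*k:400*k+400]=z(p,5)
cv2.imwrite("pics/a2.png",c)
E
```

```text
5.3667 [0.5658 0.2055 0.1321] yaw -92.93960969077955 F [-0.2962 -0.034  -0.4647] gap 0.2646716304272445 29.46910411119461 tilt [ 0.0034  0.0015 -1.    ]
units [ 0.4476 17.3627  0.0584]
```

View pics/a2.png

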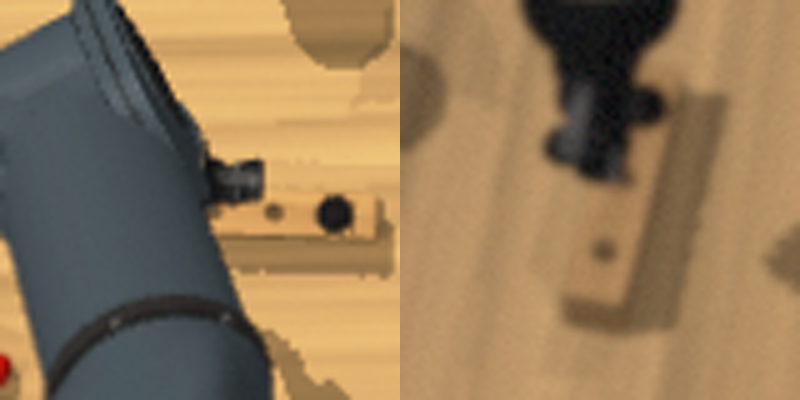

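The rivet has left the rack: its +y hole is empty at about (603,250) in the side crop. Next I'll carry it to the shoe.

Call:
jog_arm --plan '[[[0,0.5,0,0],[0,1,0,0],[0,1,0,0],[0,1,0,0],[0,1,0,0],[0,1,0,0],[0,1,0,0],[0,1,0,0],[0,1,0,0],[0,1,0,0],[0,1,0,0],[0,1,0,0]]]'

```text
clock: 6.47
tcp_pos: [0.5487, -0.0842, 0.1291]
ee_rot: [3.14, -0.081, -0.003]
ft_force: [-0.1, -1.3, -0.7]
finger_gap: 0.268
grasp_force: 29.5
```

Call:
jog_arm --plan '[[[0.5,1,0,0],[0,1,0,0],[0,1,0,0],[0,1,0,0],[0,1,0,0],[0,0.6,0,0],[0,0.25,0,0],[0,0,0,0],[0,0,0,0]]]'

```text
clock: 7.22
tcp_pos: [0.5549, -0.2276, 0.1296]
ee_rot: [-3.139, 0.08, 0.001]
ft_force: [0.1, 0.3, -0.4]
finger_gap: 0.263
grasp_force: 29.5
```

```bash
python3 st.py .5558 -.2282 .076
```

```text
7.2167 [ 0.5549 -0.2276  0.1296] yaw -92.90127360881942 F [ 0.0555  0.259  -0.3861] gap 0.2632620237265794 29.476321935653687 tilt [-0.0007  0.0012 -1.    ]
units [0.0368 0.0257 2.145 ]
```

Call:
jog_arm --plan '[[[0.04,0.03,0.5,0],[0,0,0.8,0],[0,0,0.6,0],[0,0,0.2,0],[0,0,0,0],[0,0,0,0]]]'

```text
clock: 7.72
tcp_pos: [0.5565, -0.2283, 0.0779]
ee_rot: [-3.14, 0.078, -0.0]
ft_force: [0.6, -0.1, 0.1]
finger_gap: 0.262
grasp_force: 29.5
```

```bash
python3 st.py .5558 -.2282 .067; python3 - <<'E'
from h import *
z=lambda a,f:cv2.resize(a,None,fx=f,fy=f,interpolation=cv2.INTER_CUBIC)
c=np.zeros((400,800,3),np.uint8)
for k,n in enumerate(("top","side")):
    im=get_image(n); uf=proj(im,[[.5547,-.2286,.046]])[0]; u=uf.astype(int); print(uf-u+25)
    p=im["pixels"][u[1]-25:u[1]+25,u[0]-25:u[0]+25]; c[:,400*k:400*k+400]=z(p,8)
cv2.imwrite("pics/a3.png",c)
E
```

```text
7.7167 [ 0.5565 -0.2283  0.0779] yaw -92.84314117508451 F [ 0.5837 -0.1277  0.087 ] gap 0.26201763039161097 29.47869747877121 tilt [ 0.0001  0.0005 -1.    ]
units [-0.0277 -0.004   0.4352]
[25.21295837 25.70379797]
[25.98860275 25.14317686]
```

View pics/a3.png

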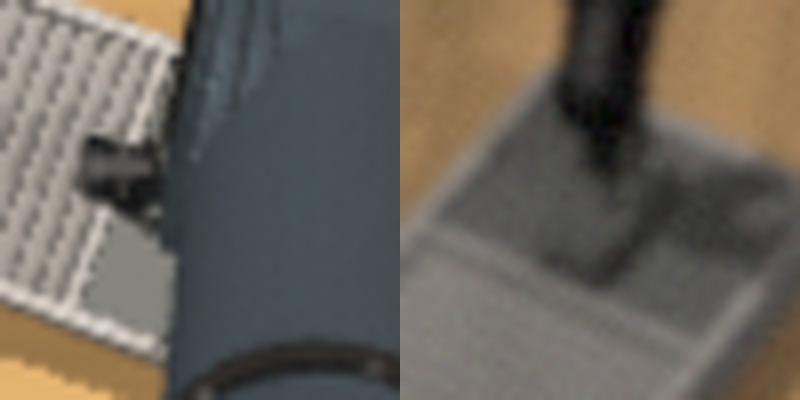

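In the side crop the shank tip is at about (605,170), just above the expected hole at (608,201), which fits a tip about 10 mm up. I'll descend gently in small steps.

Call:
jog_arm --plan '[[[-0.02,0,0.15,0],[0,0,0.15,0],[0,0,0.1,0],[0,0,0,0],[0,0,0,0]]]'

```text
clock: 8.23
tcp_pos: [0.5554, -0.2295, 0.0674]
ee_rot: [-3.14, 0.081, 0.001]
ft_force: [-0.0, 0.5, -0.6]
finger_gap: 0.265
grasp_force: 29.5
```

Call:
jog_arm --plan '[[[0,0,0.06,0],[0,0,0.06,0],[0,0,0,0],[0,0,0,0]]]'

```text
clock: 8.57
tcp_pos: [0.5555, -0.2295, 0.0644]
ee_rot: [-3.14, 0.08, 0.0]
ft_force: [-1.0, -0.1, -0.5]
finger_gap: 0.262
grasp_force: 29.5
```

Call:
jog_arm --plan '[[[0,0,0.04,0],[0,0,0.04,0],[0,0,0,0],[0,0,0,0]]]'

```text
clock: 8.9
tcp_pos: [0.5555, -0.2295, 0.0625]
ee_rot: [-3.141, 0.08, 0.0]
ft_force: [0.2, 0.6, 0.0]
finger_gap: 0.266
grasp_force: 29.5
```

Call:
jog_arm --plan '[[[0,0,0.06,0],[0,0,0.06,0],[0,0,0,0],[0,0,0,0]]]'

```text
clock: 9.23
tcp_pos: [0.5555, -0.2295, 0.0594]
ee_rot: [-3.14, 0.08, 0.001]
ft_force: [0.3, -0.0, 0.2]
finger_gap: 0.264
grasp_force: 29.5
```

Call:
jog_arm --plan '[[[0,0,0.06,0],[0,0,0.06,0],[0,0,0,0],[0,0,0,0]]]'

```text
clock: 9.57
tcp_pos: [0.5555, -0.2294, 0.0564]
ee_rot: [-3.14, 0.08, 0.0]
ft_force: [0.5, -0.7, 0.1]
finger_gap: 0.262
grasp_force: 29.5
```

Call:
jog_arm --plan '[[[0,0,0.06,0],[0,0,0.06,0],[0,0,0,0],[0,0,0,0]]]'

```text
clock: 9.9
tcp_pos: [0.5555, -0.2295, 0.0534]
ee_rot: [-3.14, 0.08, 0.0]
ft_force: [0.2, -0.3, -1.1]
finger_gap: 0.261
grasp_force: 29.5
```

Call:
jog_arm --plan '[[[0,0,0.03,0],[0,0,0.03,0],[0,0,0,0],[0,0,0,0]]]'

```text
clock: 10.23
tcp_pos: [0.5555, -0.2295, 0.052]
ee_rot: [-3.141, 0.08, 0.0]
ft_force: [0.3, 0.4, 0.7]
finger_gap: 0.261
grasp_force: 29.5
```

Call:
jog_arm --plan '[[[0,0,0.03,0],[0,0,0,0],[0,0,0,0]]]'

```text
clock: 10.48
tcp_pos: [0.5555, -0.2295, 0.0512]
ee_rot: [-3.141, 0.08, 0.0]
ft_force: [0.1, 0.5, -0.1]
finger_gap: 0.261
grasp_force: 29.5
```

Call:
jog_arm --plan '[[[0,0,0.03,0],[0,0,0,0],[0,0,0,0]]]'

```text
clock: 10.73
tcp_pos: [0.5556, -0.2295, 0.0508]
ee_rot: [3.14, -0.08, 0.0]
ft_force: [-1.1, 0.5, 4.6]
finger_gap: 0.263
grasp_force: 30.0
```

Call:
jog_arm --plan '[[[0,0,0.03,0],[0,0,0,0],[0,0,0,0]]]'

```text
clock: 10.98
tcp_pos: [0.5557, -0.2296, 0.0507]
ee_rot: [3.14, -0.081, 0.001]
ft_force: [-3.4, 0.5, 11.6]
finger_gap: 0.264
grasp_force: 30.8
```

Contact came at TCP z 0.0508 m against the 0.0509 m predicted, so the head is home. I'll release and go up.

Call:
jog_arm --plan '[[[0,0,0,0],[0,0,0,0],[0,0,0,0],[0,0,0,0]]]' --fingers 0.5

```text
clock: 11.32
tcp_pos: [0.5555, -0.2295, 0.0496]
ee_rot: [-3.14, 0.081, 0.0]
ft_force: [0.2, -0.3, 0.3]
finger_gap: 0.5
grasp_force: 0.0
```

Call:
jog_arm --plan '[[[0,0,-0.5,0],[0,0,-1,0],[0,0,-1,0],[0,0,0,0],[0,0,0,0]]]'

```text
clock: 11.73
tcp_pos: [0.5564, -0.2298, 0.1135]
ee_rot: [3.14, -0.081, 0.004]
ft_force: [-0.1, -0.2, -0.9]
finger_gap: 0.504
grasp_force: 0.0
```

Call:
jog_arm --plan '[[[0,0,0,0],[0,0,0,0],[0,0,0,0],[0,0,0,0],[0,0,0,0],[0,0,0,0]]]' --fingers 0 --grip_force 20

```text
clock: 12.23
tcp_pos: [0.5554, -0.2294, 0.1119]
ee_rot: [-3.14, 0.08, 0.001]
ft_force: [-0.7, 0.6, -0.6]
finger_gap: 0.001
grasp_force: 0.0
```

```bash
python3 st.py .5547 -.2290 .08; python3 - <<'E'
from h import *
z=lambda a,f:cv2.resize(a,None,fx=f,fy=f,interpolation=cv2.INTER_CUBIC)
c=np.zeros((400,400,3),np.uint8)
im=get_image("side"); uf=proj(im,[[.5547,-.2286,.046]])[0]; u=uf.astype(int)
cv2.imwrite("pics/a4.png",z(im["pixels"][u[1]-25:u[1]+25,u[0]-25:u[0]+25],8))
E
```

```text
12.2333 [ 0.5554 -0.2294  0.1119] yaw -92.93425320552838 F [-0.7277  0.596  -0.6181] gap 0.0009028000098722217 0.0 tilt [-0.0006  0.0002 -1.    ]
units [-0.0277 -0.016   1.2762]
```

View pics/a4.png

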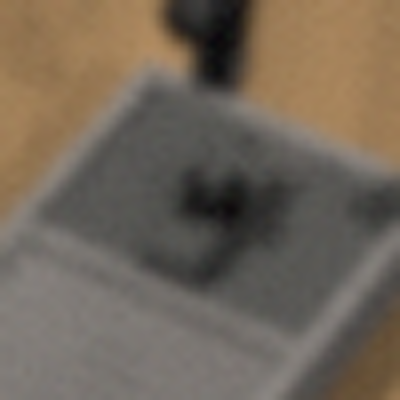

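The rivet stands in the shoe at about (215,200) in the crop with the fingers clear. Next I'll press the pin with shut fingertips.

Call:
jog_arm --plan '[[[-0.04,0,0.6,0],[0,0,0.8,0],[0,0,0.3,0],[0,0,0,0],[0,0,0,0]]]'

```text
clock: 12.7
tcp_pos: [0.5545, -0.2294, 0.0698]
ee_rot: [-3.14, 0.08, 0.001]
ft_force: [-0.0, -0.9, -1.0]
finger_gap: 0.001
grasp_force: 0.0
```

Call:
jog_arm --plan '[[[0,0,0.06,0],[0,0,0.06,0],[0,0,0,0],[0,0,0,0]]]'

```text
clock: 13.03
tcp_pos: [0.5548, -0.2295, 0.0673]
ee_rot: [3.14, -0.08, 0.001]
ft_force: [0.7, 0.6, -0.0]
finger_gap: 0.0
grasp_force: 0.0
```

Call:
jog_arm --plan '[[[0,0,0.06,0],[0,0,0.06,0],[0,0,0,0],[0,0,0,0]]]'

```text
clock: 13.37
tcp_pos: [0.5547, -0.2295, 0.0639]
ee_rot: [3.14, -0.08, 0.0]
ft_force: [-0.4, -0.4, 1.8]
finger_gap: 0.001
grasp_force: 0.9
```

Call:
jog_arm --plan '[[[0,0,0.06,0],[0,0,0.06,0],[0,0,0,0],[0,0,0,0]]]'

```text
clock: 13.7
tcp_pos: [0.5548, -0.2295, 0.0611]
ee_rot: [3.14, -0.08, 0.001]
ft_force: [-0.7, -0.0, 5.6]
finger_gap: -0.001
grasp_force: 2.5
```

Call:
jog_arm --plan '[[[0,0,0.06,0],[0,0,0.06,0],[0,0,0,0],[0,0,0,0]]]'

```text
clock: 14.03
tcp_pos: [0.5548, -0.2295, 0.0582]
ee_rot: [3.14, -0.08, 0.001]
ft_force: [-0.8, 0.8, 5.1]
finger_gap: 0.004
grasp_force: 2.6
```

Call:
jog_arm --plan '[[[0,0,0.06,0],[0,0,0.06,0],[0,0,0,0],[0,0,0,0]]]'

```text
clock: 14.37
tcp_pos: [0.5548, -0.2295, 0.0552]
ee_rot: [3.14, -0.08, 0.001]
ft_force: [-0.9, 1.2, 5.2]
finger_gap: 0.0
grasp_force: 2.7
```

Call:
jog_arm --plan '[[[0,0,0.03,0],[0,0,0.03,0],[0,0,0,0],[0,0,0,0]]]'

```text
clock: 14.7
tcp_pos: [0.5548, -0.2296, 0.0541]
ee_rot: [3.14, -0.081, 0.001]
ft_force: [-1.7, 0.5, 10.8]
finger_gap: -0.002
grasp_force: 5.1
```

Call:
jog_arm --plan '[[[0,0,0.03,0],[0,0,0,0],[0,0,0,0]]]'

```text
clock: 14.95
tcp_pos: [0.5549, -0.2296, 0.054]
ee_rot: [3.14, -0.081, 0.002]
ft_force: [-3.5, 1.1, 17.9]
finger_gap: -0.003
grasp_force: 8.8
```

The tips rest on the head at z 0.054 m, exactly the flush height, with the force rising to 18 N. I'll retreat and take a final look.

Call:
jog_arm --plan '[[[0,0,-0.1,0],[0,0,-0.5,0],[0,0,-1,0],[0,0,-1,0],[0,0,-1,0],[0,0,-1,0],[0,0,0,0],[0,0,0,0],[0,0,0,0]]]'

```text
clock: 15.7
tcp_pos: [0.5541, -0.2293, 0.167]
ee_rot: [-3.14, 0.08, 0.001]
ft_force: [-0.6, 0.0, -0.7]
finger_gap: 0.0
grasp_force: 0.0
```

Call:
jog_arm --plan '[[[-1,0,0,0],[-1,0,0,0],[-1,0,0,0],[0,0,0,0],[0,0,0,0],[0,0,0,0]]]'

```text
clock: 16.2
tcp_pos: [0.48, -0.2255, 0.1669]
ee_rot: [-3.14, 0.08, 0.001]
ft_force: [0.9, 0.4, 1.3]
finger_gap: -0.004
grasp_force: 0.0
```

```bash
python3 st.py; python3 - <<'E'
from h import *
z=lambda a,f:cv2.resize(a,None,fx=f,fy=f,interpolation=cv2.INTER_CUBIC)
c=np.zeros((400,800,3),np.uint8)
for k,n in enumerate(("top","side")):
    im=get_image(n); u=proj(im,[[.5547,-.2290,.046]])[0].astype(int)
    c[:,400*k:400*k+400]=z(im["pixels"][u[1]-25:u[1]+25,u[0]-25:u[0]+25],8)
cv2.imwrite("pics/a5.png",c)
E
```

```text
16.2 [ 0.48   -0.2255  0.1669] yaw -92.9303822570389 F [0.927  0.3956 1.2951] gap -0.004334865536602637 0.0 tilt [-0.0005  0.0005 -1.    ]
```

View pics/a5.png

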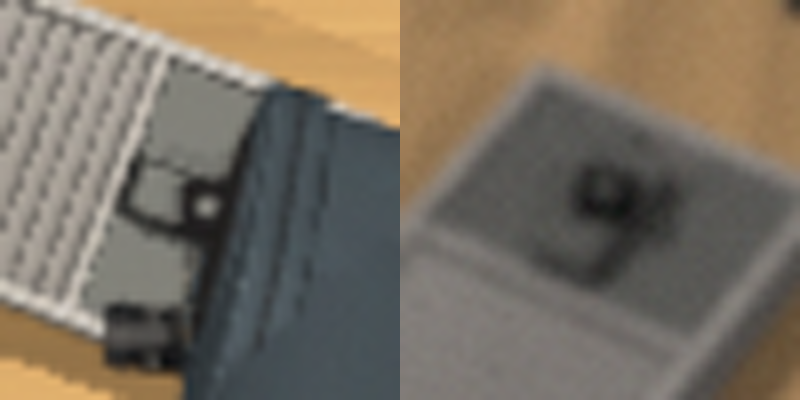

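The rivet is seated in the shoe, with its head around (207,205) in the top crop and its pin centred and flush. The gripper is clear, so I'm handing in.

```bash
python3 -c "from plant import sign_off; print(sign_off())"
```

```text
the job is handed in; nothing more can be done
None
```

The rivet is seated head-home in the clip shoe and its pin is pressed flush. The gripper is clear, and I handed the job in at about 16 s on the robot's clock; the sign-off gave no verdict.

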